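Load a laptop power brick in the test cradle and clamp it home

TASK

Slide the laptop power brick that lies on the cradle's deck along between the guides, without lifting it, until it is fully in the well against the end stops. Then swing the hinged clamp over and press it fully shut, so that its foot drives the brick down home on the sprung carrier and it stays there. Leave the mouse, tape roll, note pad and USB hub where they are.

Things in the scene. Friction and masses are not known exactly. Their poses are not given: they have to be found in the camera images.
- cradle: Fixed test cradle on a 130 x 375 mm aluminium base. Origin on the bench under it; +y is the direction the brick slides in, +x points away from the robot to the clamp's hinge, z up. Grey deck 116 mm wide, local y -205 to 3 mm, top at z 22 mm. Two slanted guides, 14 mm above the deck, narrow from 80 mm apart at y -52 mm to 52 mm at y 0, where the well begins.
- seat (a point): Where brick_mid is when the brick is fully in on the raised carrier: cradle's local (0, 61.5, 36) mm. Well: 52 mm wide, y 3 to 116 mm, side walls up to z 36 mm; two end stops (tops z 51 mm) with faces at y 116 mm, a gap for the stub, a black housing behind. It is 4 mm longer than the brick: unless pushed up to the stops, the brick's tail rests on the deck's edge and cannot sink.
- brick_mid (a point): Centre of the black power brick on the cradle's deck (others lie at the back of the bench). Shell 48 wide, 109 long, 30 high mm, 0.23 to 0.35 kg, plus a thin 13 mm cable stub on its leading end; point 15 mm above its underside, 54.5 mm from each shell end. Its y axis points from stub end to flat tail, about the cradle's -y; z up. Starts before the guides, up to 0.15 rad askew.
- clamp (a joint): Angle (rad) of the steel clamp arm: 0 fully shut (level over the well, pointing to the cradle's -x, hard stop), 1.65 upright. Begins at 0.8 to 1.2. The hinge is stiff (0.45 N m), so the arm stays where it is left, also shut against the spring. For the last 0.15 rad its foot presses on the brick; about 7 N down near the bar closes it.
- carrier (a joint): How far (m) the aluminium carrier plate in the well's floor has been pressed down: 0 raised (its top 1 mm below the deck), 0.008 lowest; about 0.007 with the brick in and the clamp fully shut. Spring 5 N raised, 9 N lowest; the brick's weight alone does not lower it.
- clamp_hinge (a point): On the clamp's hinge axis, half-way along it: cradle's local (52, 81.5, 55) mm. The axis is along the cradle's y; its axes turn with the arm.
- clamp_bar (a point): Centre of the black round cross bar (16 mm thick, 42 mm long along the hinge axis) at the free end of the clamp arm, 135 mm from the hinge axis. The arm between is 24 mm wide, 10 mm thick, centred on the line from hinge to bar; its rubber foot (24 mm wide) sits 52 mm from the hinge, its sole 11 mm below that line.
- mouse_a: Loose black mouse, 56x104x37 mm, to the right of the cradle; origin under its centre. Leave alone.
- tape: Loose amber tape roll, 66 mm wide, 19 mm high, to the right of the cradle; origin under its centre. Leave alone.
- pad: Loose block of yellow notes, 69x76x12 mm, to the left of the cradle; origin under its centre. Leave alone.
- hub: Loose black USB hub, 32x100x14 mm, to the left of the cradle; origin under its centre. Leave alone.
There are look-alikes about, which are no part of the job. Leave any orange look-alike of the part that bears brick_mid alone.

How it is judged:
By the outcome, as a careful person would: the job done as asked, in the order asked, and still so for the second after the job is handed in, with the robot touching nothing.
It also fails if it takes over 48 s, if anything falls off the work surface, if the arm or the gripper's body presses on something with over 40 N, if the wrist force passes 120 N, or if a joint passes its speed limit or range.

ROBOT

A 6-joint arm with a two-finger parallel gripper is mounted at the origin on a cart in front of the work surface, level with it; the furniture and walls round the work are solid. World frame = base frame: x ahead of the robot, y to its left, z up, the work surface at z = 0. Lengths are in m, angles in rad, forces in N, time in s.
With the tool pointing down it reaches from about 0.275 to 0.825 m from the base axis. Payload 4.9 kg.
Tool frame: the origin (TCP) lies midway between the tips of the shut fingers; the grasp point (between the pads) lies 19 mm behind it (grip_point_offset is the distance from the TCP to the grasp point, in m); z points along the fingers, x is the direction in which the jaws open and shut, and the axes are right-handed (so a half turn about z gives the same grasp; the last joint's range is limited). The gripper opens to 85 mm and grips with 20 to 120 N. Pads are 22 mm wide; open, the fingers measure 114 mm over their backs; the gripper's body (76 mm by 85 mm) begins 54 mm behind the grasp point. The pads swing forward as they close: fully open they stand 13 mm farther back than shut.
Start: joints at [1.092, 0.326, -0.193, 1.052, 0, 1.437], TCP at [0.186, 0.518, 0.231] pointing down, gripper open.
Joint ranges: [-2.65, 2.65], [-0.97, 1.79], [-1.3, 1.35], [-1.93, 2.1], [-1.47, 1.37], [-3.14, 3.14]. Speed limits (rad/s): [2.57, 2.57, 3.14, 3.14, 3.14, 3.14].

INTERFACE

Orientations are given as a rotation vector (axis times angle).
In Python, from cell import * gives the robot as it stands. Calls block until the motion is done:
- movep(position, orientation): joint-space move of the TCP to a pose.
- move_l(position, velocity=0.15, rot=None, until_force=None): straight line of the TCP; rot=None keeps the orientation; velocity is the mean speed in m/s. With until_force (N) it stops when the force on the tool has changed by that much, and returns True; else False.
- set_joints(angles): joint-space move.
- let_go() and grab(newtons=None): open the fingers fully, or close them until they stop; newtons is the grip in N (None keeps the last).
- sleep(seconds).
- ik(position, orientation): joint angles nearest the present ones, or None.
- get_state(): the state.
- grab_frame(name): name is "scene" or "side" or "wrist"; returns a dict with "img" (480x640x3 uint8, red, green, blue), "fx", "fy", "cx", "cy" (pixels), "k1" (the pictures are not rectified: a ray, as slopes to the right and down, at radius r is drawn at 1 + k1 r^2 times it, then the intrinsics apply), "cam_to_world" (4x4, takes a point from camera to world coordinates); the wrist camera has in their place "T_tool_cam" (4x4, takes a point from camera to tool coordinates, whose origin is the TCP and whose axes are the tool frame's). Camera axes: x right, y down, z forward; pixel columns grow to the right and rows downward; lengths in m; the calibration is good to about 2 mm. A picture is of the moment at which its call begins: read the wrist's pose just before it. There is no depth.
A pose or a line that the arm cannot do raises MotionError and nothing moves.
- sign_off(): hands the job in, once; it reports no verdict.
Trained networks look in the newest picture that a camera, given by its name, has taken for a name from the list of things; names that differ only in an ending like _2 or _b are one class to them, and where a whole thing is asked for, a point or a joint stands for the part that bears it (a point fixed in the world has none). Each returns a list of dicts, best first, with "score" (0 to 1); they miss things now and then, are a little off and sometimes report something else, mostly with a low value. They report only what shows in the picture. A call takes as long as a camera call. They do not tell look-alikes from the thing itself.
- spot_in(camera, name): "centre" ([column, row] in pixels, amid what is visible of it).
- silhouettes(camera, name): "mask" (480x640 bool, what is visible of it) and "centre" ([column, row] in pixels, amid what is visible of it).
- tip_of(camera, name): "centre" ([column, row] in pixels: a listed point, or the origin of a listed thing).
The state is a dict: "clock": time; "q": joint angles; "joint_velocities": joint speeds; "tau": joint torques, N m; "position": TCP position; "eef_rot": TCP orientation; "contact_force": force on the tool from outside, world axes, zero at the start; "wrist_torque": the same for the moment, N m; "finger_gap": opening from 0.0 (shut) to 1.0 (fully open).
Only numpy, scipy, OpenCV 4.12 (cv2) and the standard library are available. Lean on these libraries where they do the work, as an engineer would, in place of code of your own. Each camera call takes 0.05 s, during which the arm holds its last target.

## Working session

There is one attempt and no reset: what is moved stays moved. The work goes in short steps, each a Python script; the robot and the scene stay as the last script left them, time stands still between calls to the robot, and variables do not carry over. Pictures are saved under pics/ and viewed, and the job is handed in when it is done.

```bash
ls; mkdir -p pics; python3 - <<'E'
from cell import *
import cv2
for n in ["scene","side","wrist"]:
    f=grab_frame(n); cv2.imwrite(f"pics/{n}0.png",f["img"][:,:,::-1])
    print(n,f["fx"],f["fy"],f["cx"],f["cy"],f["k1"]); print(f.get("cam_to_world",f.get("T_tool_cam")))
    for t in ["brick_mid","seat","clamp_bar","clamp_hinge","cradle"]:
        print(t,[(round(d["score"],2),[round(float(c)) for c in d["centre"]]) for d in tip_of(n,t)][:4])
print(get_state())
E
```

```text
pics
scene 556.4547676370316 556.4547676370316 315.26414521641794 233.44769017788025 -0.15487893543743048
[[ 0.82463574 -0.42027846  0.37860522  0.06871793]
 [-0.56539942 -0.5919299   0.5744062  -0.72455903]
 [-0.01730281 -0.68773906 -0.72575175  0.96885125]
 [ 0.          0.          0.          1.        ]]
brick_mid [(0.92, [276, 296]), (0.74, [359, 327]), (0.63, [342, 256])]
seat [(0.67, [285, 208])]
clamp_bar [(0.71, [273, 161])]
clamp_hinge [(0.53, [296, 185])]
cradle [(0.73, [304, 235])]
side 435.44898405728685 435.44898405728685 317.57131675957214 234.277498993905 -0.0005448522250806185
[[-0.99863535 -0.03862013  0.03515561  0.46492042]
 [-0.05185144  0.65285843 -0.75570318  0.92987473]
 [ 0.00623372 -0.75649478 -0.65397002  0.89499218]
 [ 0.          0.          0.          1.        ]]
brick_mid [(0.82, [299, 234]), (0.67, [356, 237]), (0.64, [328, 208])]
seat [(0.79, [298, 280])]
clamp_bar [(0.82, [302, 248])]
clamp_hinge [(0.64, [278, 280])]
cradle [(0.63, [296, 275]), (0.55, [298, 231])]
wrist 338.8170174717453 338.8170174717453 316.85014147119375 241.8140063134347 0.007
[... 307 characters left out ...]
lamp_bar []
clamp_hinge []
cradle []
{'clock': 0.9, 'q': array([ 1.09179954e+00,  3.26195131e-01, -1.92565167e-01,  1.05198819e+00,
        3.38778439e-05,  1.43659498e+00]), 'joint_velocities': array([ 0.00019117,  0.00179422, -0.00068566,  0.00120286, -0.00029225,
       -0.00096456]), 'tau': array([-1.46574221e-03, -4.43318474e+01,  2.62757778e+01,  1.04293456e-03,
       -7.44643967e-05,  1.04478815e-06]), 'position': array([0.18590236, 0.51767502, 0.23129674]), 'eef_rot': array([-2.56954605e+00, -1.80740425e+00, -4.21720243e-05]), 'contact_force': array([0.05264292, 0.37681472, 0.23241232]), 'wrist_torque': array([ 0.01231613, -0.00169306, -0.02444849]), 'finger_gap': 1.000655502916162}
```

View pics/scene0.png

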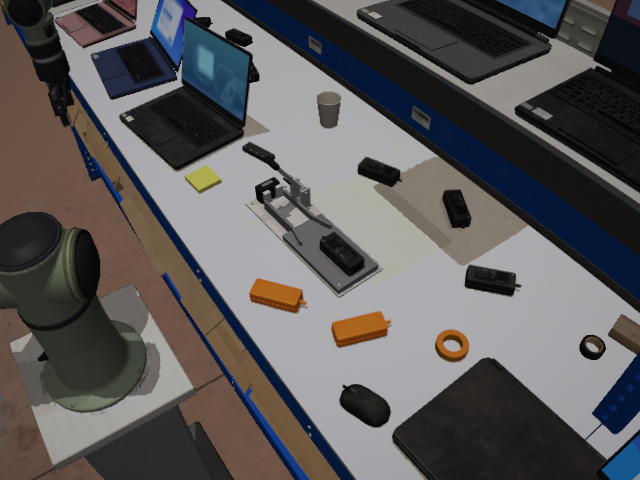

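View pics/side0.png

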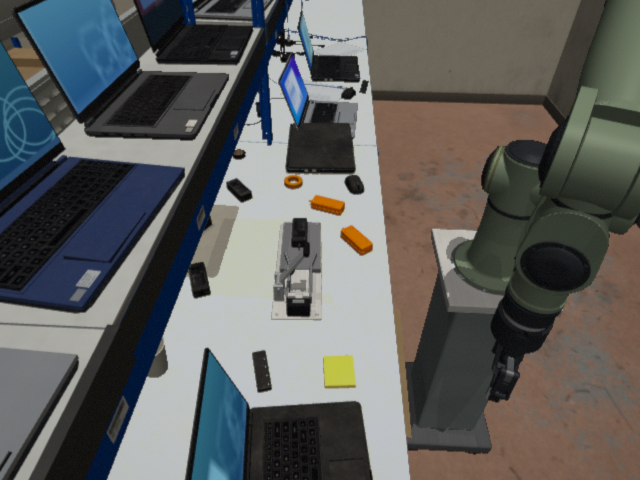

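The actual brick is the black one on the grey deck: scene (342,254), side (299,232). It could be confused with the orange bricks at (277,295) and (360,328), or the black ones at (380,171), (456,208) and (491,280). I'll check the choice in a crop and compute rough positions.

```bash
cat > h.py <<'E'
import numpy as np, cv2
from scipy.spatial.transform import Rotation as R
def camT(f,st=None):
    if "cam_to_world" in f: return np.array(f["cam_to_world"])
    T=np.eye(4);T[:3,:3]=R.from_rotvec(st["eef_rot"]).as_matrix();T[:3,3]=st["position"]
    return T@np.array(f["T_tool_cam"])
def ray(f,px,T):
    K=np.array([[f["fx"],0,f["cx"]],[0,f["fy"],f["cy"]],[0,0,1.]])
    u=cv2.undistortPoints(np.array(px,float).reshape(-1,1,2),K,np.array([f["k1"],0,0,0.])).reshape(-1,2)
    d=np.c_[u,np.ones(len(u))]@T[:3,:3].T
    return T[:3,3],d
def onz(f,px,z,T):
    o,d=ray(f,px,T); return o+d*((z-o[2])/d[:,2])[:,None]
def proj(f,P,T):
    K=np.array([[f["fx"],0,f["cx"]],[0,f["fy"],f["cy"]],[0,0,1.]])
    Ti=np.linalg.inv(T); P=np.atleast_2d(P)
    return cv2.projectPoints(P.astype(float),cv2.Rodrigues(Ti[:3,:3])[0],Ti[:3,3],K,np.array([f["k1"],0,0,0.]))[0].reshape(-1,2)
E
python3 - <<'E'
from cell import *
from h import *
np.set_printoptions(precision=4,suppress=True)
for n in ["scene","side"]:
    f=grab_frame(n);T=camT(f)
    im=f["img"][:,:,::-1]
    c=im[150:310,220:400] if n=="scene" else im[190:330,230:390]
    cv2.imwrite(f"pics/crop_{n}.png",cv2.resize(c,None,fx=3.6,fy=3.6,interpolation=cv2.INTER_CUBIC))
    print(n,"brick",onz(f,[(342,256)] if n=="scene" else [(299,233)],.037,T))
    for t,z in (("seat",.036),("clamp_hinge",.055)):
        d=tip_of(n,t); print(t,onz(f,[d[0]["centre"]],z,T) if d else None)
E
```

```text
scene brick [[ 0.5642 -0.0783  0.037 ]]
seat [[0.5482 0.1203 0.036 ]]
clamp_hinge [[0.5973 0.152  0.055 ]]
side brick [[ 0.5674 -0.0642  0.037 ]]
seat [[0.5529 0.1368 0.036 ]]
clamp_hinge [[0.6017 0.1534 0.055 ]]
```

View pics/crop_scene.png

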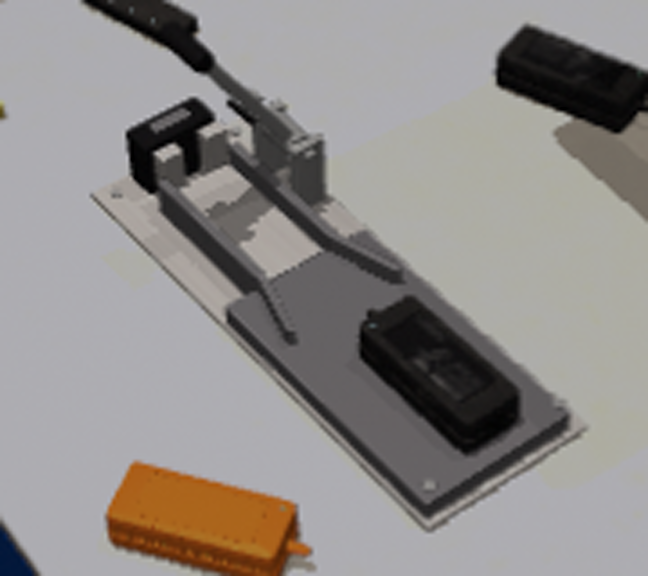

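View pics/crop_side.png

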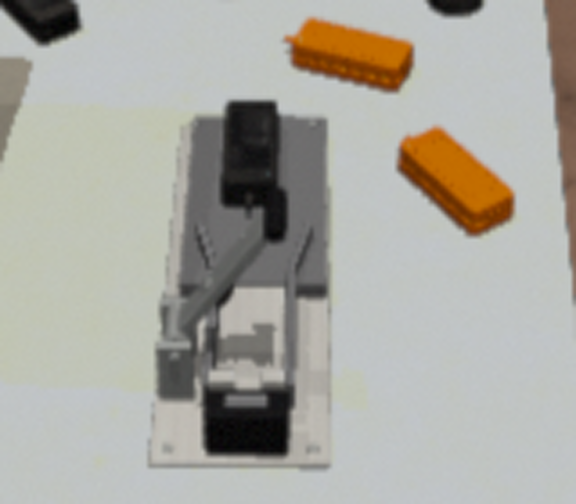

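The crops confirm it: the black brick is on the grey deck, stub toward the well (crop scene (440,370) = full (342,253)), clamp arm half raised. I'll take an overhead wrist view next.

```bash
python3 - <<'E'
from cell import *
from h import *
np.set_printoptions(precision=4,suppress=True)
s=get_state()
rot=[0,np.pi,0]
for p in [(0.2,0.3,0.4),(0.56,-0.06,0.30)]: print(ik(p,rot))
move_l([0.186,0.518,0.38],0.25)
movep([0.2,0.3,0.4],rot)
print(get_state()["clock"])
movep([0.56,-0.06,0.30],rot)
st=get_state();f=grab_frame("wrist");print(st["clock"],st["position"])
cv2.imwrite("pics/w1.png",f["img"][:,:,::-1])
np.savez("w1.npz",img=f["img"],T=camT(f,st))
T=camT(f,st)
for n,z in (("brick_mid",.037),("seat",.036),("clamp_hinge",.055),("cradle",0),("clamp_bar",.15)):
    for d in tip_of("wrist",n)[:3]: print(n,d["score"],d["centre"],onz(f,[d["centre"]],z,T))
E
```

```text
[ 0.7772 -0.0998 -0.2552  1.4155  0.     -0.7936]
[-0.2378  0.3169 -0.0297  1.2242  0.     -1.8086]
3.8667
5.75 [ 0.5599 -0.059   0.3005]
brick_mid 0.98 [450.0, 193.2] [[ 0.4013 -0.074   0.037 ]]
brick_mid 0.95 [312.4, 195.7] [[ 0.5656 -0.0709  0.037 ]]
brick_mid 0.94 [382.6, 41.6] [[ 0.4904 -0.235   0.037 ]]
seat 0.81 [322.9, 340.3] [[0.5519 0.1254 0.036 ]]
clamp_hinge 0.83 [284.1, 367.7] [[0.6034 0.1546 0.055 ]]
cradle 0.68 [321.7, 289.5] [[0.5533 0.0667 0.    ]]
clamp_bar 0.26 [312.0, 198.0] [[ 0.5644 -0.0844  0.15  ]]
```

View pics/w1.png

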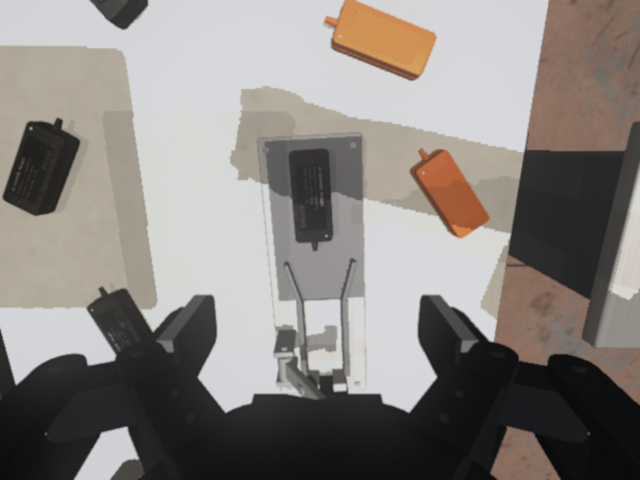

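```bash
python3 - <<'E'
import cv2
im=cv2.imread("pics/w1.png")
c=im[120:400,240:385]
cv2.imwrite("pics/w1a.png",cv2.resize(im[120:270,240:390],None,fx=4,fy=4,interpolation=cv2.INTER_CUBIC))
cv2.imwrite("pics/w1b.png",cv2.resize(im[250:400,240:390],None,fx=4,fy=4,interpolation=cv2.INTER_CUBIC))
E
```

```text
(no output)
```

View pics/w1a.png

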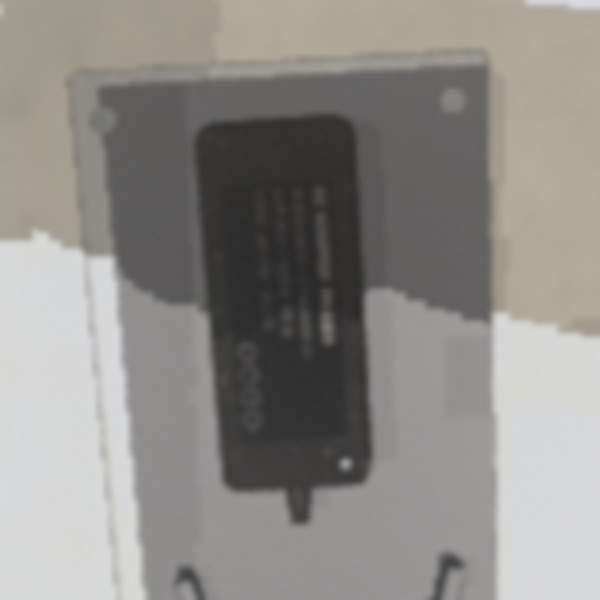

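View pics/w1b.png

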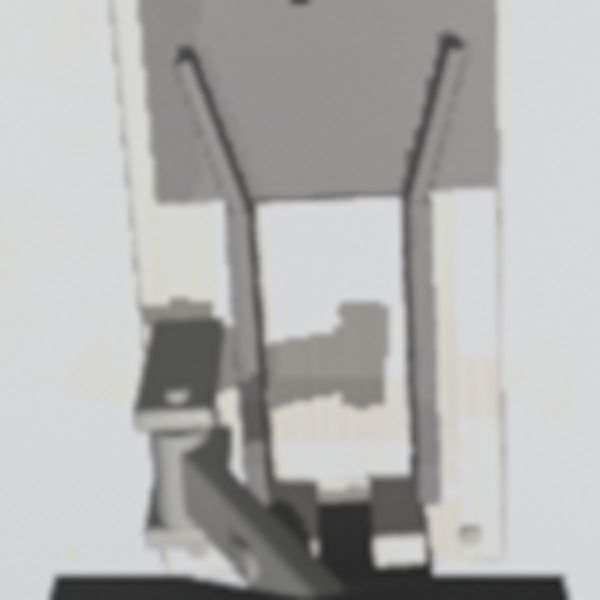

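```bash
cat > fit.py <<'E'
from h import *
def fit(local,meas):
    L=np.array(local,float);M=np.array(meas)
    cl,cm=L.mean(0),M.mean(0);H=(L-cl).T@(M-cm)
    a=np.arctan2(H[0,1]-H[1,0],H[0,0]+H[1,1]);r=np.array([[np.cos(a),-np.sin(a)],[np.sin(a),np.cos(a)]])
    t=cm-r@cl
    return a,t,(M-(L@r.T+t))
E
python3 - <<'E'
from fit import *
np.set_printoptions(precision=4,suppress=True)
d=np.load("w1.npz");T=d["T"]
f=dict(fx=338.817,fy=338.817,cx=316.85,cy=241.814,k1=.00762)
a=lambda *p:np.array(p)/4+[240,120]
b=lambda *p:np.array(p)/4+[240,250]
px=[a(98,88),a(488,68),b(157,200),b(497,187)]
P=onz(f,px,.022,T)[:,:2]
print(fit([(.058,-.205),(-.058,-.205),(.058,.003),(-.058,.003)],P))
# walls' top mouth inner corners, stops etc.
print("brick",end=' ');P=onz(f,[a(197,119),a(354,113),a(225,491),a(370,482)],.051,T)[:,:2]
# brick local: +y = tail, x=? z up: y_b ~ -y, x_b ~ -x
print(fit([(-.024,.0545),(.024,.0545),(-.024,-.0545),(.024,-.0545)],P))
E
```

```text
(np.float64(0.05229326632791576), array([0.5539, 0.0681]), array([[ 0.0002,  0.0009],
       [ 0.0001,  0.0012],
       [-0.0006, -0.0016],
       [ 0.0003, -0.0005]]))
brick (np.float64(-3.086170989760648), array([ 0.5662, -0.0712]), array([[-0.0021,  0.0003],
       [ 0.0021,  0.0013],
       [-0.0022, -0.0007],
       [ 0.0022, -0.0009]]))
```

Cradle origin is (0.554, 0.068), yaw 0.052. The brick is at local (5, -140) mm and nearly aligned. Next I push it with the closed fingers on its tail.

```bash
cat > c.py <<'E'
from fit import *
A=0.0523; O=np.array([0.5539,0.0681]); r2=np.array([[np.cos(A),-np.sin(A)],[np.sin(A),np.cos(A)]])
def W(x,y,z): return list(O+r2@np.array([x,y]))+[z]
def L(p): return np.r_[r2.T@(np.array(p[:2])-O),p[2]]
ROT=(R.from_euler('z',A)*R.from_rotvec([0,np.pi,0])).as_rotvec()
E
python3 - <<'E'
from cell import *
from c import *
np.set_printoptions(precision=4,suppress=True)
grab(20)
movep(W(.005,-.232,.10),ROT)
print(get_state()["clock"],L(get_state()["position"]))
print(move_l(W(.005,-.232,.029),0.15,until_force=8), L(get_state()["position"]),get_state()["finger_gap"])
print(move_l(W(.005,-.196,.029),0.06,until_force=6))
st=get_state();print(st["clock"],L(st["position"]),st["contact_force"])
f=grab_frame("wrist");cv2.imwrite("pics/w2.png",f["img"][:,:,::-1])
E
```

```text
7.7167 [ 0.0059 -0.2321  0.1011]
False [ 0.006  -0.232   0.0302] 0.0016566884955035652
False
9.0917 [ 0.0049 -0.1956  0.0289] [ 0.0173 -0.6347 -0.7489]
```

View pics/w2.png

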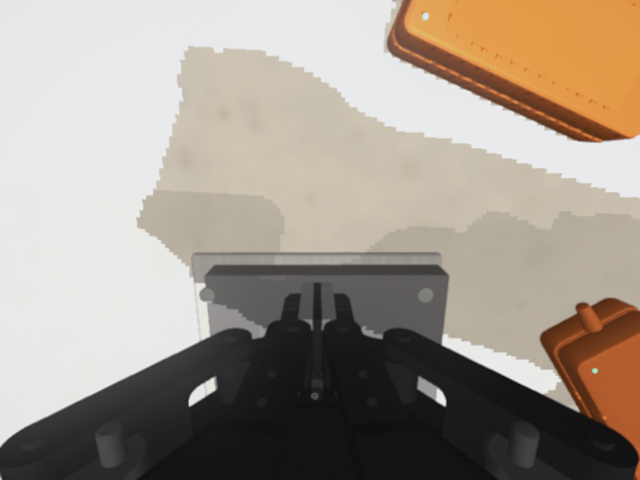

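The wrist picture shows the closed fingers over the deck's near end (318,300), with the brick hidden behind them. Pushing on.

```bash
python3 - <<'E'
from cell import *
from c import *
np.set_printoptions(precision=4,suppress=True)
def rep(t):
    st=get_state();print(t,st["clock"],L(st["position"]),r2.T@st["contact_force"][:2],st["contact_force"][2])
print(move_l(W(.003,-.08,.029),0.08,until_force=20));rep("a")
print(move_l(W(.0,-.020,.029),0.06,until_force=20));rep("b")
print(move_l(W(.0,.012,.029),0.03,until_force=14));rep("c")
f=grab_frame("scene");cv2.imwrite("pics/s3.png",cv2.resize(f["img"][150:310,220:400,::-1],None,fx=3.6,fy=3.6,interpolation=cv2.INTER_CUBIC))
f=grab_frame("side");cv2.imwrite("pics/d3.png",cv2.resize(f["img"][190:330,230:390,::-1],None,fx=3.6,fy=3.6,interpolation=cv2.INTER_CUBIC))
E
```

```text
False
a 10.7417 [ 0.0031 -0.08    0.029 ] [ 0.4796 -0.3422] -0.0789925762888998
False
b 11.8917 [-0.     -0.0199  0.0289] [ 0.2033 -0.3712] 0.7804899689828538
True
c 12.5667 [ 0.0004 -0.0049  0.029 ] [-0.1085 -1.1564] 1.0765122349493446
```

View pics/s3.png

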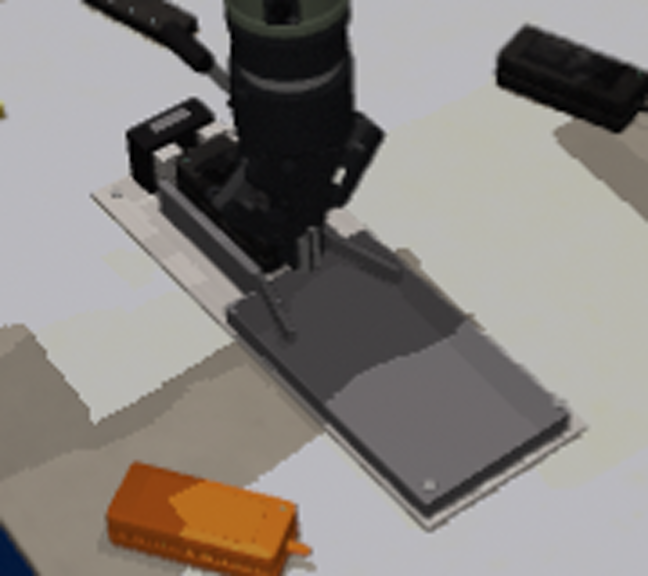

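View pics/d3.png

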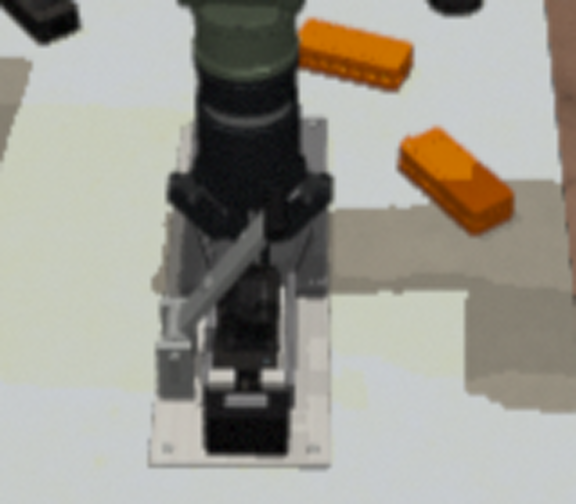

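```bash
python3 - <<'E'
from cell import *
from c import *
np.set_printoptions(precision=4,suppress=True)
def rep(t):
    st=get_state();print(t,st["clock"],L(st["position"]),r2.T@st["contact_force"][:2],st["contact_force"][2])
print(move_l(W(.0,.010,.029),0.03,until_force=20));rep("c")
move_l(W(0,-.03,.029),.1)
movep(W(0,-.12,.14),ROT)
st=get_state();f=grab_frame("wrist");T=camT(f,st);rep("v")
cv2.imwrite("pics/w4.png",f["img"][:,:,::-1])
np.savez("w4.npz",T=T)
for nme in ("scene","side","wrist"):
    f=f if nme=="wrist" else grab_frame(nme)
    TT=T if nme=="wrist" else camT(f)
    if nme=="scene":cv2.imwrite("pics/s4.png",cv2.resize(f["img"][120:280,220:400,::-1],None,fx=3.6,fy=3.6,interpolation=cv2.INTER_CUBIC))
    print(nme,"brick",[ (d["score"],d["centre"]) for d in tip_of(nme,"brick_mid")[:4]])
    for d in tip_of(nme,"clamp_bar")[:2]: print("bar",d["score"],d["centre"])
    print("model seat px",proj(f,W(0,.0615,.036),TT),"hinge",proj(f,W(.052,.0815,.055),TT))
    for th in (.8,.9,1.,1.1,1.2): print(th,proj(f,W(.052-.135*np.cos(th),.0815,.055+.135*np.sin(th)),TT))
E
```

```text
True
c 12.9917 [-0.     -0.0049  0.0287] [ 0.8838 -2.5848] 0.7512632565047453
v 14.0667 [-0.0012 -0.1186  0.1385] [ 0.444 -0.595] -1.099348130420843
scene brick [(0.88, [361.3, 328.9]), (0.8, [277.3, 297.7]), (0.66, [287.6, 206.1]), (0.62, [304.2, 233.3])]
bar 0.54 [269.3, 162.2]
model seat px [[286.7214 206.0378]] hinge [[298.816  186.9749]]
0.8 [[263.82   172.4058]]
0.9 [[267.2137 167.5855]]
1.0 [[270.9605 162.9654]]
1.1 [[275.0138 158.6046]]
1.2 [[279.3223 154.5581]]
side brick [(0.75, [328.3, 204.8]), (0.72, [298.8, 280.3])]
bar 0.77 [304.2, 250.5]
model seat px [[299.1414 280.4392]] hinge [[278.9111 280.9809]]
0.8 [[314.8602 254.3049]]
0.9 [[310.7538 251.6621]]
1.0 [[306.2648 249.3052]]
1.1 [[301.4416 247.2667]]
1.2 [[296.3391 245.5757]]
wrist brick [(0.71, [523.7, 222.0])]
model seat px [[317.1614 482.6039]] hinge [[239.296  530.1635]]
0.8 [[409.717  726.9816]]
0.9 [[390.5454 754.8538]]
1.0 [[367.2479 781.6035]]
1.1 [[339.9597 806.3188]]
1.2 [[309.0557 828.0172]]
```

View pics/w4.png

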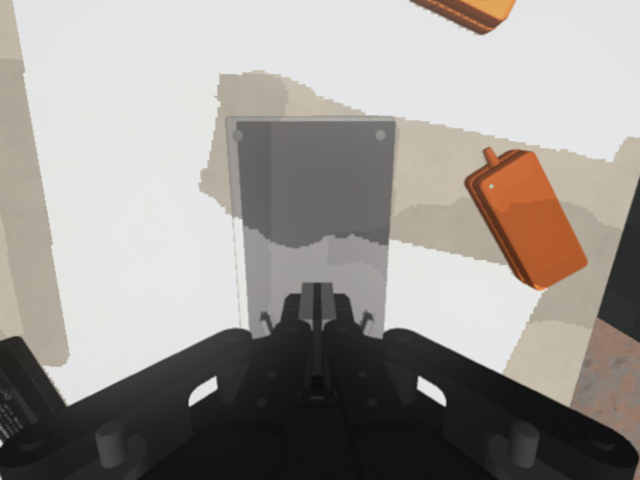

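View pics/s4.png

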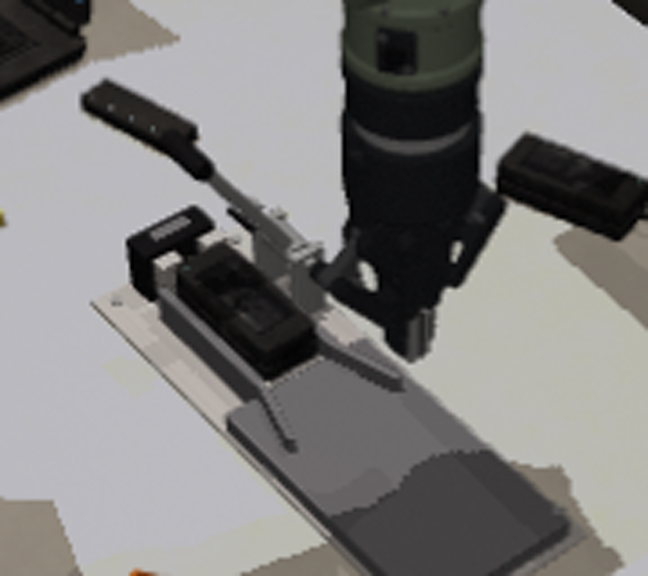

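Scene crop: the brick is in the well, leading end at the end stops (200,250), with a strip of gap behind its tail (290,375). The tail position also fits: 6 mm by the fingers. The clamp stands at about 1.02 rad in both views. Now I swing it shut, pressing the bar from above along its arc.

```bash
python3 - <<'E'
from cell import *
from c import *
np.set_printoptions(precision=4,suppress=True)
def rep(t):
    st=get_state();print(t,round(st["clock"],2),L(st["position"]),r2.T@st["contact_force"][:2],st["contact_force"][2])
def bar(th,dz=0): return W(.052-.135*np.cos(th),.0815,.063+.135*np.sin(th)+dz)
move_l(W(0,-.08,.24),.2); 
movep(bar(1.02,.045),ROT); rep("above")
print(move_l(bar(1.02,-.003),.08,until_force=4)); rep("touch")
for th in np.arange(.9,.19,-.1):
    hit=move_l(bar(th),.12,until_force=30); rep(f"{th:.1f} {hit}")
    if hit: break
E
```

```text
above 15.85 [-0.0191  0.0812  0.222 ] [1.1264 0.5877] -0.11606590197838032
True
touch 16.43 [-0.0208  0.0803  0.1757] [-1.2024 -0.5446] 3.1195850279540385
0.9 False 16.69 [-0.0321  0.081   0.1685] [-0.1228 -0.2411] 0.8010934639203376
0.8 False 16.95 [-0.042   0.0813  0.1597] [0.0042 0.872 ] 0.917391279075456
0.7 False 17.21 [-0.0508  0.0815  0.15  ] [0.5779 0.06  ] 0.7985807241610541
0.6 False 17.47 [-0.0589  0.0815  0.1393] [0.8715 0.6271] 0.06094997362401027
0.5 False 17.73 [-0.066   0.0815  0.1279] [0.2701 0.3808] -0.04421125881779352
0.4 False 17.98 [-0.0722  0.0815  0.1157] [ 0.8453 -0.112 ] 0.06849178006887804
0.3 False 18.24 [-0.0769  0.0815  0.103 ] [0.1589 1.188 ] 0.20695202593772039
0.2 False 18.5 [-0.0804  0.0815  0.09  ] [-0.3843 -0.2223] 0.4407734066442533
```

```bash
python3 - <<'E'
from cell import *
from c import *
f=grab_frame("scene");cv2.imwrite("pics/s5.png",cv2.resize(f["img"][120:280,200:380,::-1],None,fx=3.6,fy=3.6,interpolation=cv2.INTER_CUBIC))
f=grab_frame("side");cv2.imwrite("pics/d5.png",cv2.resize(f["img"][190:330,230:390,::-1],None,fx=3.6,fy=3.6,interpolation=cv2.INTER_CUBIC))
E
```

```text
(no output)
```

View pics/s5.png

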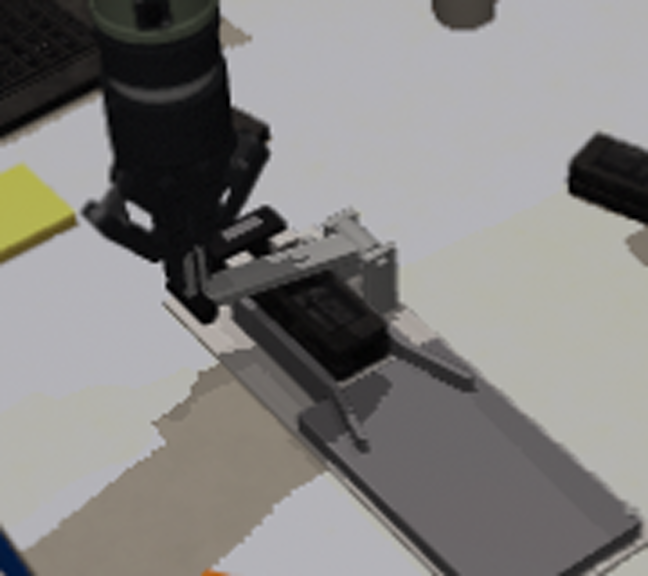

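View pics/d5.png

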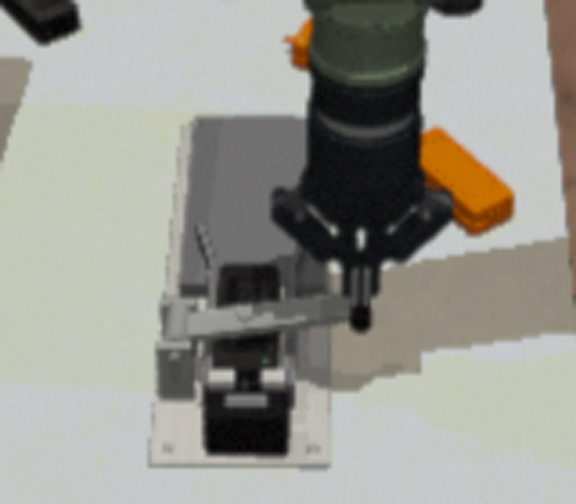

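The arm followed: the fingertips are on the bar (side crop (360,315)), with the arm nearly level over the brick. Now I press it shut.

```bash
python3 - <<'E'
from cell import *
from c import *
np.set_printoptions(precision=4,suppress=True)
def rep(t):
    st=get_state();print(t,round(st["clock"],2),L(st["position"]),r2.T@st["contact_force"][:2],st["contact_force"][2])
def bar(th,dz=0): return W(.052-.135*np.cos(th),.0815,.063+.135*np.sin(th)+dz)
print(move_l(bar(.1),.06,until_force=30)); rep("0.1")
print(move_l(bar(0,-.008),.04,until_force=30)); rep("0")
print(move_l(bar(0,-.008),.02,until_force=30)); rep("0")
sleep(.3); rep("hold")
f=grab_frame("side");cv2.imwrite("pics/d6.png",cv2.resize(f["img"][190:330,230:390,::-1],None,fx=3.6,fy=3.6,interpolation=cv2.INTER_CUBIC))
move_l(bar(0,.06),.1); rep("up")
movep(W(-.02,-.12,.25),ROT)
sleep(.3)
T=camT
for n,(y0,x0) in dict(scene=(120,200),side=(190,230)).items():
    f=grab_frame(n);cv2.imwrite(f"pics/{n}7.png",cv2.resize(f["img"][y0:y0+150,x0:x0+170,::-1],None,fx=3.6,fy=3.6,interpolation=cv2.INTER_CUBIC))
    print([(d["score"],d["centre"]) for d in tip_of(n,"clamp_bar")[:2]],[(d["score"],d["centre"]) for d in tip_of(n,"brick_mid")[:4]])
    for th in (-.05,0,.05,.1,.15): print(th,proj(f,bar(th,-.008),camT(f)))
    print(proj(f,[W(0,.0615,.029),W(0,.0615,.036)],camT(f)))
rep("end")
E
```

```text
False
0.1 18.98 [-0.0828  0.0814  0.076 ] [-0.1795  0.4171] -0.8510305602478606
True
0 19.41 [-0.0838  0.0815  0.0625] [-4.3839  0.1212] 14.957612336189124
True
0 19.65 [-0.0838  0.0815  0.0625] [-3.5234 -1.0521] 17.050436463537032
hold 19.95 [-0.0838  0.0815  0.0625] [-4.5695 -1.3096] 16.418138131048
up 20.77 [-0.0835  0.0814  0.1224] [-0.5781  0.7721] 0.3171573276185345
[(0.57, [252.6, 212.1])] [(0.87, [289.5, 209.2]), (0.6, [278.6, 297.8]), (0.57, [359.7, 326.1])]
-0.05 [[253.1727 212.7963]]
0 [[252.8361 210.7902]]
0.05 [[252.6171 208.7073]]
0.1 [[252.5176 206.5524]]
0.15 [[252.5393 204.3312]]
[[286.8764 208.1142]
 [286.7214 206.0378]]
[(0.76, [327.9, 280.8])] [(0.69, [328.5, 207.6]), (0.64, [358.1, 235.8]), (0.59, [298.0, 281.9]), (0.36, [280.0, 278.9])]
-0.05 [[330.2578 282.9425]]
0 [[330.3871 281.1852]]
0.05 [[330.3883 279.4137]]
0.1 [[330.26   277.6325]]
0.15 [[330.0009 275.8458]]
[[299.1971 282.223 ]
 [299.1414 280.4392]]
end 22.34 [-0.02   -0.1199  0.25  ] [-0.0704 -0.3937] 1.092958714781193
```

View pics/scene7.png

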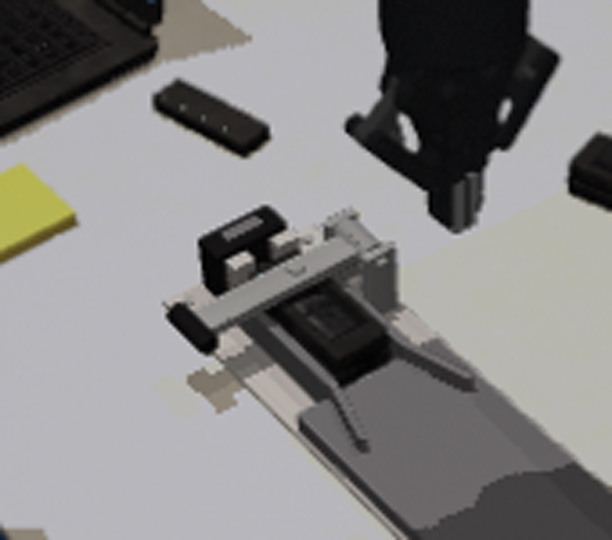

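View pics/side7.png

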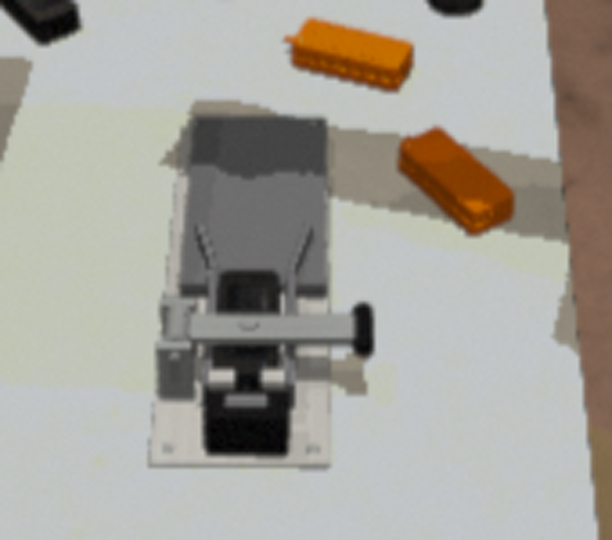

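The clamp is shut: the bar is at side crop (363,330) and the fingertips stopped at z 62.5 mm against a nominal 63. One close look to check the brick's tail hasn't hung up on the deck edge.

```bash
python3 - <<'E'
from cell import *
from c import *
np.set_printoptions(precision=4,suppress=True)
movep(W(0,.06,.2),ROT)
st=get_state();f=grab_frame("wrist");T=camT(f,st);im=f["img"][:,:,::-1].copy()
cv2.imwrite("pics/w8.png",cv2.resize(im[60:300,190:450],None,fx=2.5,fy=2.5,interpolation=cv2.INTER_CUBIC))
for z in (.044,.052): print(z,[(proj(f,W(x,.007,z),T)[0]-[190,60])*2.5 for x in (.024,-.024)])
print("deck edge",[(proj(f,W(x,.003,.022),T)[0]-[190,60])*2.5 for x in (.024,-.024)])
print(st["clock"])
E
```

```text
0.044 [array([248.9117, 265.2719]), array([388.1278, 265.1931])]
0.052 [array([247.0464, 266.5039]), array([390.0353, 266.4231])]
deck edge [array([253.3415, 251.0704]), array([383.5894, 250.9948])]
23.1167
```

View pics/w8.png

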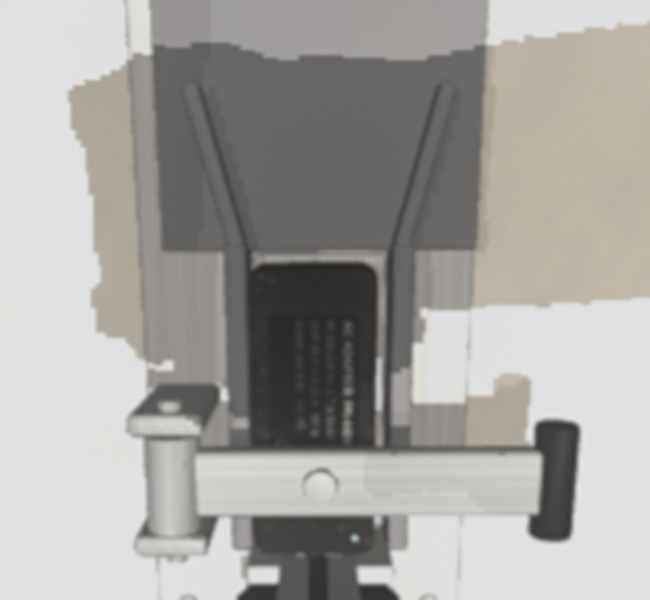

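The close view shows the brick's tail edge at row 263, clear of the deck edge at row 250. The carrier plate is visible in the gap, the stub end is at the stops (row 555), and the arm is level. Handing in.

```bash
python3 - <<'E'
from cell import *
sleep(.3); print(get_state()["clock"]); print(sign_off())
E
```

```text
23.4667
the job is handed in; nothing more can be done
None
```

The brick is in the well against the end stops and the clamp is shut on it. I handed in at 23.5 s with the gripper clear of everything.

**What I did:** I pushed the brick's tail along the deck with the closed fingers until the end stops gave a firm stop, twice at the same place. I then followed the clamp bar along its arc from about 1.02 rad and pressed it down to its hard stop.

**Last checks:**
- **Clamp:** the fingertips stopped at z 62.5 mm against a nominal 63 mm for fully shut. After I let go it still looked shut: the detected bar positions were about 1 to 2.5 px from the model at 0 rad.
- **Brick:** in the close wrist view the tail is clear of the deck edge, with the carrier plate showing in the gap. The tail sits at about y 6–7 mm, as expected when it is fully in.
- **Carrier:** I couldn't measure its travel directly. That it is down is inferred from the clamp reaching its stop and the brick's tail being free.
- **Other items:** I kept the arm away from the mouse, tape roll, note pad and USB hub. The pad and hub looked undisturbed in the last scene crop. The mouse and tape were outside the last crops, so I didn't re-check them.

No check failed or disagreed.

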